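# Stack an empty parts tote on a full one

### The arm

A 6-joint arm with a two-finger parallel gripper is mounted at the origin on the work surface. World frame = base frame: x ahead of the robot, y to its left, z up, the work surface at z = 0. Lengths are in m, angles in degrees, forces in N, time in s.
With the tool pointing down it reaches from about 0.3 to 0.75 m from the base axis. Payload 8.5 kg.
Tool frame: the origin (TCP) lies between the finger pads; the fingertips stand env.finger_overhang ahead of it and the grasp point (between the pads) lies 2 mm behind it (env.finger_overhang is the distance from the TCP to the fingertips, in m); z points along the fingers, y is the line along which they close (so a half turn about z gives the same grasp; the last joint's range is limited). The gripper opens to 85 mm and grips with 20 to 120 N. Pads are 22 mm wide; open, the fingers measure 114 mm over their backs; the gripper's body (76 mm by 85 mm) begins 54 mm behind the grasp point. The pads swing forward as they close: fully open they stand 13 mm farther back than shut.
Start: joints at [-83.383, 21.807, 74.336, -0, 83.858, -12.336], TCP at [0.179, -0.52, 0.248] pointing down, gripper open.
Joint ranges: [-178.18, 178.18], [-50.72, 133.34], [12.68, 142.11], [-81.47, 261.47], [9.98, 163.14], [-165.26, 165.26]. Speed limits (degrees/s): [136.94, 136.94, 180, 180, 180, 180].

### API

Orientations are given as a 3x3 rotation matrix whose columns are the frame's x, y, z axes.
In Python, from rig import env gives the robot as it stands. The module is installed in compiled form; this text tells all that it offers.
- The arm moves only by the tool jog_arm, never from a script. Its arguments are lists of equal length, an entry for each row: "hand": the finger opening in m, from 0 to 0.0854; "travel": the shift along the world's x, y, z in m, a list of three; "yaw": the turn about the world's z in rad. A call has exactly 5 rows; each row shifts and turns the commanded pose from where the row before left it; what a row does not reach is not made up. A row lasts 1/8 s, in which the tool goes at most 62.5 mm and 10.7 degrees, less where a joint would pass 70% of its speed; a pose out of reach is approached as far as the arm can. A call is refused whole if a number of a shift passes 0.0625 or a number of a turn 0.188, either way. A call with a gripper value outside its range is refused whole. The fingers move at their own pace and stop on an object; "grip_force" is the grip in N (left out, the last holds). Time passes only in rows, so rows that do not move let the fingers close, or fill a call up. It gives the time, the measured TCP pose, the force, the opening and the grip force at its end, in the units of the state.
- env.observe(): the state, without advancing time (a new reading comes with each control period).
- env.get_image(name): name is "scene" or "side" or "wrist"; returns the picture (384x512x3 uint8, red, green, blue); there is no depth.
- env.calibration(name): a dict with "fx", "fy", "cx", "cy" (pixels), "position" and "rotation" of the camera in the world; the wrist camera has in their place "hand_eye" (4x4, takes a point from camera to tool coordinates, whose origin is the TCP and whose axes are the flange's). Camera axes: x right, y down, z forward; pixel columns grow to the right and rows downward; lengths in m; the calibration is good to about 2 mm. A picture is of the moment at which its call begins: read the wrist's pose just before it. calibration takes no time and is no camera call.
- env.close_job(): hands the job in; it is judged then, once.
The state is a dict: "time_s": time; "q": joint angles; "qvel": joint speeds; "joint_efforts": joint torques, N m; "position": TCP position; "tool_rot": TCP orientation; "ft_force": force on the tool from outside, world axes, zero at the start; "wrist_torque": the same for the moment, N m; "grip_width": finger opening in m; "gripper_force": force on a finger pad.
Only numpy, scipy, OpenCV 4.12 (cv2) and the standard library are available. Lean on these libraries where they do the work, as an engineer would, in place of code of your own. Each camera call takes 0.05 s, during which the arm holds its last target. There are 200 camera calls.

### The job

Lift the empty blue tote out of the grey tote it is nested in, turn it half a turn and stack it on the full tote in the steel tray, so that its four feet drop fully home into the shallow notches of the full tote's rim and it stands level and released. Set it down and slide it gently, feeling for the notches without pressing or knocking hard, and leave the grey tote and everything else in place.

Things in the scene. Friction and masses are not known exactly. Their poses are not given: they have to be found in the camera images.
- blue_center (a point): Centre (half-way up, 65 mm above its underside) of the loose blue empty stack-nest tote, 0.3 to 0.55 kg: 200 mm long (its x), 132 wide (y) over the rim, rim 90 mm high, leaning walls, base 144 x 96; 132 mm high with its carrying post. z is up. A white card holder on its -x end marks the label end. It starts nested in the grey tote, facing the same way.
- blue_tote: The same blue tote, origin at the middle of its underside. Four feet: solid blocks 14 mm long (x), 16 high, standing out of its long sides to y = +63 and -63 mm, at x = +65 and x = -20 mm on both sides, flat undersides flush with the tote's underside.
- blue_grip (a point): Centre of the square black rubber block on the carrying post in the middle of the blue tote, 112 mm above its underside: 26 x 26 mm, sides along the tote's x and y, 50 mm tall (82 to 132 mm above the underside). Nothing else rises above the rim, so it can be gripped from above across x or across y.
- blue_label (a point): Point on the blue tote's rim in the middle of its white-marked label end: x = -98 mm, y = 0, 90 mm above the underside, in the tote's axes.
- grey_tote: Loose grey empty tote (same shape and feet, no post, 0.6 kg) standing on the bench; origin at the middle of its underside, label end at -x. Each long rim has two deep slots, 18 mm long, at x = +65 and -20 mm, which let in the feet of a tote facing the same way: nested, the blue underside is 50 mm above the grey one. Blue lifts straight up and out.
- tray: Dark steel tray, 200 (x) x 120 (y) mm, 18 mm high, fixed; origin at the middle of its underside. The grey full tote (green and black drums inside, same shape, no post) stands in it on a springy rubber mat (8 N a mm), in line, label end at -x, midway in y. Put in by hand: its centre is anywhere from -17 to +17 mm of the tray's middle along x, not measured. It slides if pushed by over 16 N.
- full_rim (a point): Point fixed to the tray, above its middle, level with the flat top of the full tote's rim: 98 mm above the tray's underside; axes as the tray. It does not follow the full tote's place along x. The rims run along x, 55 to 66 mm from the middle in y. A blue tote whose feet stand on the flat rim has its underside at this height.
- full_home (a point): Point fixed to the tray, above its middle, 90 mm above its underside: the height of the blue tote's underside when home. Each long rim of the full tote has two stacking notches, 17 mm long (x), 8 mm deep, at x = -65 and +20 mm of that tote's centre, for the feet of a tote turned half a turn, and deep nesting slots at x = +65 and -20 mm.
- toner_bottle: Grey toner bottle, 68 mm across, 150 mm high, origin under its middle; stands by, leave alone.
- white_bottle: White bottle, 60 mm across, 140 mm high, origin under its middle; leave alone.
- amber_bottle: Small amber bottle, 44 mm across, 85 mm high, origin under its middle; leave alone.
- gear_jar: Clear jar with a red cap, 48 mm across, 55 mm high, between the totes, origin under its middle; leave alone.
- screwdriver: Screwdriver with a red handle, about 0.2 m long, lying beyond the totes; leave alone.
- brush: Brush with a wooden handle, about 0.2 m long, lying beyond the totes; leave alone.

How it is judged (in metres and radians):
On the way, in this order (a step that is already met when the one before it is completed fails the run):
1. the blue tote is lifted out of the grey tote (z of blue_tote in the frame of grey_tote above 0.1 m), for 0.1 s.
2. the blue tote, turned half a turn, stands fully home on the full tote (z of blue_tote in the frame of tray between 0.087 and 0.093 m and x of blue_tote in the frame of tray between -0.023 and 0.023 m and y of blue_tote in the frame of tray between -0.008 and 0.008 m and x of blue_label in the frame of tray above 0.07 m and angle between blue_tote's own z axis and vertical below 0.04 rad and angle between the x axis of blue_tote and the x axis of tray, either way round below 0.06 rad), for 0.2 s.
At the end, for the whole second after the job is handed in: Blue tote released, at rest and half-turned on the full tote: underside 87-93 mm above the tray's, within 23 mm (x), 8 mm (y) of its middle, level to 0.04 rad, in line to 0.06 rad, label end at tray +x; grey tote upright within 30 mm of its start (all of step 2 and linear speed of blue_tote below 0.02 m/s and contact force between the fingers and blue_tote below 0.1 N and angle between grey_tote's own z axis and vertical below 0.05 rad and distance of grey_tote from where it was at the start of the episode below 0.03 m); the robot touches nothing.
It fails at once if the blue tote is pressed or knocked against the full tote or its tray with more than 20 N (contact force between blue_tote and tray above 20 N).
It fails at once if the arm or fingers push the tray or the full tote with more than 5 N (contact force between any of the fingers, the arm and tray above 5 N).
It fails at once if a bystander is moved more than 30 mm (distance of any of toner_bottle, white_bottle, amber_bottle, gear_jar, screwdriver, brush from where it was at the start of the episode above 0.03 m).
It also fails if it takes over 58 s, if anything falls off the work surface, if the arm or the gripper's body presses on something with over 40 N, if the wrist force passes 120 N, or if a joint passes its speed limit or range.

## Working session

There is one attempt and no reset: what is moved stays moved. The work goes in short steps, Python scripts to look and compute and a tool call to move; the robot and the scene stay as the last step left them, time stands still between calls to the robot, and variables do not carry over. Pictures are saved under pics/ and viewed, at most 10 in all, crops included, and the job is handed in when it is done.

Besides the shell and the picture viewer there is one more tool, called after "Call:" by a JSON object that holds its "fn" and its "kwargs". jog_arm: Moves the arm, as the interface text tells. Its arguments: {"type":"object","properties":{"hand":{"type":"array"},"travel":{"type":"array"},"yaw":{"type":"array"},"grip_force":{"type":"number"}},"required":["hand","travel","yaw"]}

```bash
mkdir -p pics
python3 - <<'E'
from rig import env
import cv2,numpy as np
s=env.observe();print(s['time_s'],s['position'],np.round(s['tool_rot'],3).tolist(),env.finger_overhang,s['grip_width'])
for n in ['scene','side']:
    im=env.get_image(n);cv2.imwrite(f'pics/{n}0.png',im[:,:,::-1]);c=env.calibration(n);print(n,{k:np.round(v,4).tolist() for k,v in c.items()})
a=[cv2.imread(f'pics/{n}0.png') for n in ['scene','side']]
c=env.calibration('wrist');print({k:np.round(v,4).tolist() for k,v in c.items()})
E
```

```text
0.0 [ 0.1786389  -0.51990082  0.247711  ] [[0.946, 0.325, -0.0], [0.325, -0.946, 0.001], [0.0, -0.001, -1.0]] 0.017 0.08571845868800064
scene {'fx': 485.1724, 'fy': 485.1724, 'cx': 250.0139, 'cy': 196.7879, 'position': [1.0943, -0.6736, 1.1844], 'rotation': [[0.7784, 0.5042, -0.374], [0.6276, -0.6104, 0.4833], [0.0154, -0.6109, -0.7915]]}
side {'fx': 347.391, 'fy': 347.391, 'cx': 254.879, 'cy': 192.4085, 'position': [0.2906, 0.9351, 0.7197], 'rotation': [[-0.9484, -0.158, 0.2748], [-0.3169, 0.4949, -0.8091], [-0.0081, -0.8545, -0.5194]]}
{'fx': 303.1431, 'fy': 303.1431, 'cx': 257.8141, 'cy': 190.7571, 'hand_eye': [[0.0004, -0.9563, -0.2923, 0.0737], [1.0, 0.0003, 0.0003, -0.0], [-0.0002, -0.2923, 0.9563, -0.1263], [0.0, 0.0, 0.0, 1.0]]}
```

View pics/scene0.png

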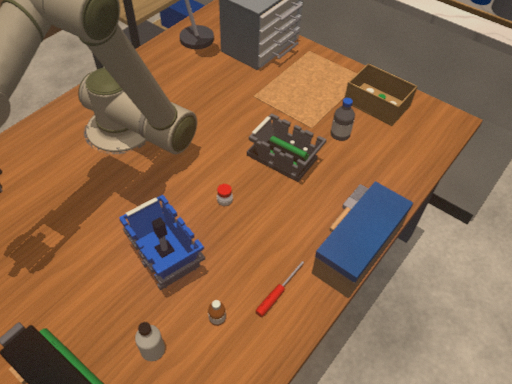

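View pics/side0.png

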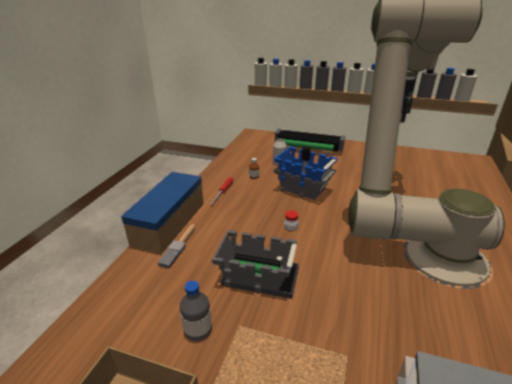

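The scene view shows the blue tote in the grey one at about (162,238), label end towards (140,208). The full tote is at (286,147) with its label at (262,126), the jar at (225,194) and the toner bottle at (343,119). I'll zoom in on both totes.

```bash
cat > h.py <<'E'
from rig import env
import cv2,numpy as np
def ray(n,u,v,z,s=None):
    c=env.calibration(n)
    if n=='wrist':
        T=np.array(c['hand_eye']);R=np.array(s['tool_rot']);p=np.array(s['position'])+R@T[:3,3];R=R@T[:3,:3]
    else: p=np.array(c['position']);R=np.array(c['rotation'])
    d=R@np.array([(u-c['cx'])/c['fx'],(v-c['cy'])/c['fy'],1]);return p+d*(z-p[2])/d[2]
E
python3 - <<'E'
import cv2,numpy as np
a=cv2.imread('pics/scene0.png')
A=cv2.resize(a[190:290,110:210],(400,400),interpolation=cv2.INTER_CUBIC);B=cv2.resize(a[100:200,240:340],(400,400),interpolation=cv2.INTER_CUBIC)
cv2.imwrite('pics/c1.png',np.hstack([A,B]))
E
```

```text
(no output)
```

View pics/c1.png

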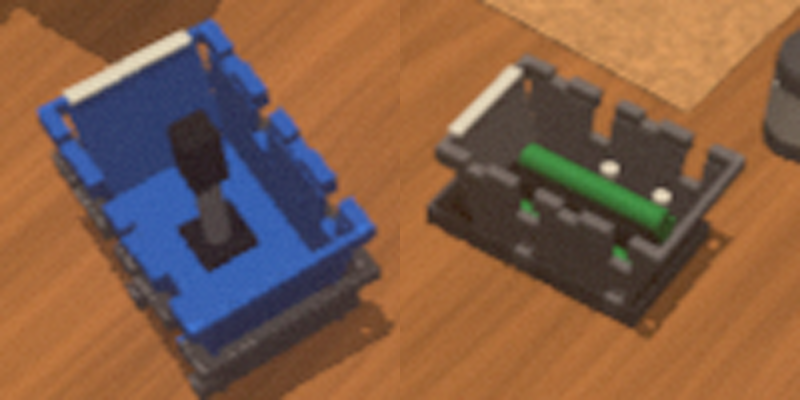

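The left crop shows the blue rim corners at about (40,110), (210,22), (375,232) and (187,340), with the block top at about (196,131). The right crop shows the full rim corners at (525,58), (437,152), (742,158) and (640,262), with tray corners at (428,208), (632,322) and (712,232).

Run:
```python
from h import *
def P(l,o,z): return np.array([ray('scene',o[0]+u/4,o[1]+v/4,z) for u,v in l])[:,:2]
b=P([(40,110),(210,22),(375,232),(187,340)],(110,190),.14)
f=P([(37,152),(125,58),(342,158),(240,262)],(240,100),.098)
g=P([(196,131)],(110,190),.182);t=P([(28,208),(232,322),(312,232)],(240,100),.018)
for n,c in(('blue',b),('full',f)):
    ax=(c[2]+c[3]-c[0]-c[1])/2
    print(n,c.round(3).tolist(),'ctr',c.mean(0).round(4),'x-axis deg',np.degrees(np.arctan2(ax[1],ax[0])),'len',np.linalg.norm(ax),np.linalg.norm(c[0]-c[1]))
print('block',g,'tray',t.round(3).tolist(),'tray ctr',(t[0]+t[2])/2,np.degrees(np.arctan2(*(t[1]-t[0])[::-1])))
for n,u,v,z in(('jar',225,187,.055),('toner',348,103,.15),('wb',145,328,.14),('amb',216,303,.085)): print(n,ray('scene',u,v,z).round(3))
```

```text
blue [[0.381, -0.306], [0.415, -0.184], [0.613, -0.236], [0.577, -0.365]] ctr [ 0.4965 -0.2727] x-axis deg -15.696545384116448 len 0.20470475995052526 0.12688453098558583
full [[0.434, 0.169], [0.422, 0.297], [0.621, 0.316], [0.622, 0.177]] ctr [0.5245 0.2396] x-axis deg 3.8801083390069624 len 0.19416185249743406 0.12938769264937616
block [[ 0.49672892 -0.27014473]] tray [[0.419, 0.176], [0.618, 0.184], [0.613, 0.303]] tray ctr [0.51643282 0.23964946] 2.2467472095066623
jar [ 0.48  -0.003  0.055]
toner [0.609 0.45  0.15 ]
wb [ 0.652 -0.475  0.14 ]
amb [ 0.717 -0.311  0.085]
```

Call:
{"fn": "jog_arm", "kwargs": {"hand": [0.085,0.085,0.085,0.085,0.085], "travel": [[0.032,0.025,0.01],[0.032,0.025,0.01],[0.032,0.025,0.01],[0.032,0.025,0.01],[0.032,0.025,0.01]], "yaw": [-0.06,-0.06,-0.06,-0.06,-0.06]}}

```text
time_s: 0.72
position: [0.3395, -0.3941, 0.2983]
tool_rot: [[1.0, 0.029, -0.0], [0.029, -1.0, 0.001], [-0.0, -0.001, -1.0]]
ft_force: [0.2, -0.8, 0.1]
grip_width: 0.0852
gripper_force: 0.0
```

Call:
{"fn": "jog_arm", "kwargs": {"hand": [0.085,0.085,0.085,0.085,0.085], "travel": [[0.032,0.025,0],[0.032,0.025,0],[0.032,0.025,0],[0.032,0.025,0],[0.0,0.0,0]], "yaw": [-0.075,-0.075,-0.075,-0.081,0]}}

```text
time_s: 1.35
position: [0.468, -0.2935, 0.2978]
tool_rot: [[0.963, -0.269, -0.001], [-0.269, -0.963, 0.001], [-0.001, -0.001, -1.0]]
ft_force: [-0.0, 0.1, -0.5]
grip_width: 0.0856
gripper_force: 0.0
```

Run:
```python
from h import *
s=env.observe();print(s['time_s'],s['position'],s['q'],np.degrees(np.arctan2(s['tool_rot'][1][0],s['tool_rot'][0][0])),s['ft_force'])
im=env.get_image('wrist');cv2.imwrite('pics/w1.png',im[:,:,::-1])
print(ray('wrist',256,192,.182,s))
```

```text
1.35 [ 0.46802804 -0.29345796  0.29776539] [-4.43762959e+01  2.03802605e+01  6.83682049e+01  1.69352366e-02
  9.13103547e+01  6.12284338e+01] -15.60433475630455 [-0.01586942  0.08450371 -0.51505039]
[ 0.46701267 -0.29206859  0.182     ]
```

View pics/w1.png

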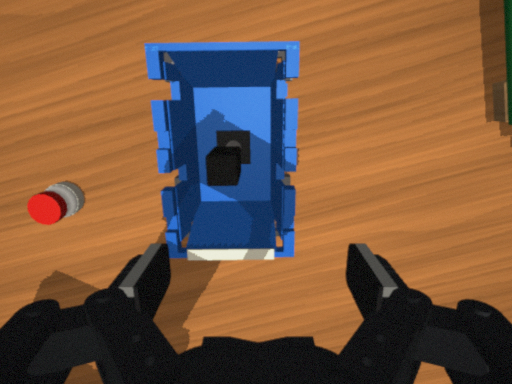

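The wrist view shows the blue rim corners at (146,44), (299,42), (293,257) and (168,258), the label at the bottom and the block top at about (222,169). The jar is at (47,207).

Run:
```python
from h import *
s=env.observe()
c=np.array([ray('wrist',u,v,.14,s)[:2] for u,v in[(146,44),(299,42),(293,257),(168,258)]])
ax=(c[0]+c[1]-c[2]-c[3])/2
print(c.round(3).tolist(),c.mean(0),np.linalg.norm(ax),np.linalg.norm(c[0]-c[1]),np.linalg.norm(c[2]-c[3]),np.degrees(np.arctan2(ax[1],ax[0])),ray('wrist',222,169,.182,s))
im=cv2.imread('pics/w1.png').astype(int);d=im[130:200,195:255].sum(2)
print(im[168,195:255].sum(1).tolist());print(im[130:200,222].sum(1).tolist())
```

```text
[[0.606, -0.235], [0.573, -0.361], [0.374, -0.307], [0.408, -0.181]] [ 0.49033327 -0.27087503] 0.20515380587426976 0.13053177203444813 0.13140524632848782 -15.207745150951094 [ 0.49245955 -0.2716373   0.182     ]
[115, 139, 146, 154, 225, 246, 259, 252, 252, 250, 217, 135, 69, 77, 75, 89, 64, 58, 71, 81, 56, 70, 87, 76, 77, 68, 64, 70, 58, 74, 77, 78, 75, 84, 75, 67, 70, 65, 75, 57, 64, 48, 18, 38, 24, 76, 211, 250, 261, 256, 257, 258, 256, 255, 259, 257, 264, 257, 256, 255]
[191, 132, 87, 100, 99, 101, 95, 89, 91, 77, 91, 90, 82, 84, 88, 90, 84, 32, 35, 32, 11, 39, 27, 45, 53, 48, 60, 31, 72, 70, 66, 78, 55, 62, 65, 62, 57, 87, 70, 73, 73, 73, 46, 77, 75, 56, 66, 61, 81, 78, 70, 67, 63, 55, 72, 128, 224, 242, 250, 254, 255, 252, 254, 299, 373, 403, 396, 393, 389, 383]
```

Call:
{"fn": "jog_arm", "kwargs": {"hand": [0.085,0.085,0.085,0.085,0.085], "travel": [[0.012,0.011,-0.02],[0.012,0.0115,-0.03],[0,0,-0.03],[0,0,-0.03],[0,0,-0.021]], "yaw": [0.005,0,0,0,0]}}

```text
time_s: 2.02
position: [0.4896, -0.2732, 0.1659]
tool_rot: [[0.964, -0.268, -0.001], [-0.268, -0.964, 0.001], [-0.002, -0.001, -1.0]]
ft_force: [0.2, -0.5, 0.2]
grip_width: 0.0849
gripper_force: 0.0
```

Call:
{"fn": "jog_arm", "kwargs": {"hand": [0.06,0.045,0.035,0.02,0.015], "travel": [[0,0,0],[0,0,0],[0,0,0],[0,0,0],[0,0,0]], "yaw": [0,0,0,0,0], "grip_force": 50}}

```text
time_s: 2.65
position: [0.4908, -0.2724, 0.1681]
tool_rot: [[0.964, -0.267, 0.001], [-0.267, -0.964, -0.0], [0.001, 0.0, -1.0]]
ft_force: [0.4, 4.1, 6.8]
grip_width: 0.0252
gripper_force: 52.3
```

Call:
{"fn": "jog_arm", "kwargs": {"hand": [0.015,0.015,0.015,0.015,0.015], "travel": [[0,0,0],[0,0,0],[0,0,0.005],[0,0,0.005],[0,0,0.005]], "yaw": [0,0,0,0,0]}}

```text
time_s: 3.28
position: [0.4905, -0.2728, 0.1824]
tool_rot: [[0.964, -0.267, -0.001], [-0.267, -0.964, 0.0], [-0.001, -0.0, -1.0]]
ft_force: [0.1, -0.6, -5.2]
grip_width: 0.0253
gripper_force: 51.0
```

Call:
{"fn": "jog_arm", "kwargs": {"hand": [0.015,0.015,0.015,0.015,0.015], "travel": [[0,0,0.01],[0,0,0.02],[0,0,0.025],[0,0,0.025],[0,0,0.02]], "yaw": [0,0,0,0,0]}}

```text
time_s: 3.9
position: [0.4906, -0.2727, 0.2839]
tool_rot: [[0.964, -0.267, 0.001], [-0.267, -0.964, -0.001], [0.001, 0.001, -1.0]]
ft_force: [0.3, 0.1, -4.7]
grip_width: 0.0247
gripper_force: 51.1
```

Call:
{"fn": "jog_arm", "kwargs": {"hand": [0.015,0.015,0.015,0.015,0.015], "travel": [[0,0.01,0.01],[0,0.02,0],[0,0.02,0],[0,0.025,0],[0,0.025,0]], "yaw": [0.04,0.09,0.14,0.14,0.14]}}

```text
time_s: 4.53
position: [0.4903, -0.1712, 0.2921]
tool_rot: [[0.959, 0.282, -0.001], [0.282, -0.959, 0.001], [-0.001, -0.001, -1.0]]
ft_force: [-0.5, 0.2, -4.3]
grip_width: 0.0256
gripper_force: 51.0
```

Run:
```python
from h import *
s=env.observe();print(s['time_s'],s['position'],s['q'],np.degrees(np.arctan2(s['tool_rot'][1][0],s['tool_rot'][0][0])),s['ft_force'],s['wrist_torque'])
```

```text
4.525 [ 0.49028907 -0.17118691  0.29209281] [-3.23276613e+01  1.70744143e+01  7.42259154e+01  8.00180610e-03
  8.87549397e+01  4.12756977e+01] 16.39647576357078 [-0.52949925  0.17785975 -4.25653823] [-0.0011646   0.0301343  -0.03963149]
```

Call:
{"fn": "jog_arm", "kwargs": {"hand": [0.015,0.015,0.015,0.015,0.015], "travel": [[0.005,0.03,0],[0.005,0.03,0],[0.005,0.03,0],[0.005,0.03,0],[0.005,0.03,0]], "yaw": [0,-0.04,-0.07,-0.07,-0.05]}}

```text
time_s: 5.15
position: [0.5152, -0.021, 0.2922]
tool_rot: [[0.999, 0.05, -0.001], [0.05, -0.999, 0.0], [-0.001, -0.0, -1.0]]
ft_force: [0.7, -0.2, -4.7]
grip_width: 0.0253
gripper_force: 51.1
```

Call:
{"fn": "jog_arm", "kwargs": {"hand": [0.015,0.015,0.015,0.015,0.015], "travel": [[0,0.03,0],[0,0.025,0],[0,0.015,0],[0,0.01,0],[0,0.0,0]], "yaw": [0,0,0,0,0]}}

```text
time_s: 5.78
position: [0.5156, 0.0575, 0.2923]
tool_rot: [[0.999, 0.051, -0.0], [0.051, -0.999, -0.0], [-0.0, 0.0, -1.0]]
ft_force: [-0.6, 0.5, -4.7]
grip_width: 0.0254
gripper_force: 51.1
```

Run:
```python
from h import *
s=env.observe();print(s['time_s'],s['position'],np.degrees(np.arctan2(s['tool_rot'][1][0],s['tool_rot'][0][0])))
im=env.get_image('wrist');cv2.imwrite('pics/w2.png',im[:,:,::-1])
cv2.imwrite('pics/w2b.png',cv2.resize(im[:,:256,::-1],(400,600),interpolation=cv2.INTER_CUBIC))
```

```text
5.775 [0.51555946 0.05753325 0.29225313] 2.8998516709917794
```

View pics/w2b.png

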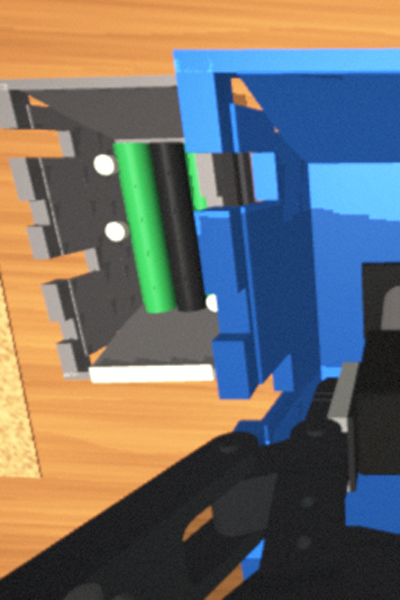

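The wrist view, with blue held, shows the full tote at the left. Its far corner is at (0,85), near corner (65,378), and tooth edges along the rim at rows of about 127, 158, 198, 226, 256, 283, 320 and 343.

Run:
```python
from h import *
s=env.observe();k=1.5625
th=np.radians(2.9)
pts=[(2,83,100),(14,127,74),(12,158,56),(22,198,28.5),(32,228,11.5),(35,257,-11),(48,283,-29),(60,318,-56.5),(60,342,-73.5),(65,377,-100),(100,79,100),(175,76,100),(200,380,-100),(100,383,-100)]
for u,v,e in pts:
    p=ray('wrist',u/k,v/k,.098,s);x=p[0]*np.cos(th)+p[1]*np.sin(th);y=-p[0]*np.sin(th)+p[1]*np.cos(th)
    print((u,v),p[:2].round(4),'xr,yr',round(x,4),round(y,4),'centre x',round(x-e/1000,4))
# blue in hand: same view, rim held z
zr=.292-.165+.14
im=cv2.imread('pics/w2.png');
for u,v in[(175,52),(190,145)]: print(ray('wrist',u/k,v/k,zr-.0,s)-s['position'])
```

```text
(2, 83) [0.6184 0.3111] xr,yr 0.6334 0.2794 centre x 0.5334
(14, 127) [0.5928 0.3085] xr,yr 0.6076 0.2782 centre x 0.5336
(12, 158) [0.5736 0.3134] xr,yr 0.5887 0.284 centre x 0.5327
(22, 198) [0.5482 0.3116] xr,yr 0.5632 0.2835 centre x 0.5347
(32, 228) [0.5283 0.3086] xr,yr 0.5433 0.2814 centre x 0.5318
(35, 257) [0.5082 0.3101] xr,yr 0.5233 0.284 centre x 0.5343
(48, 283) [0.49   0.3042] xr,yr 0.5047 0.2791 centre x 0.5337
(60, 318) [0.4642 0.3   ] xr,yr 0.4788 0.2762 centre x 0.5353
(60, 342) [0.4455 0.303 ] xr,yr 0.4603 0.2801 centre x 0.5338
(65, 377) [0.4173 0.3038] xr,yr 0.4322 0.2823 centre x 0.5322
(100, 79) [0.6238 0.25  ] xr,yr 0.6356 0.2182 centre x 0.5356
(175, 76) [0.6278 0.2035] xr,yr 0.6373 0.1715 centre x 0.5373
(200, 380) [0.4199 0.2035] xr,yr 0.4296 0.182 centre x 0.5296
(100, 383) [0.4137 0.2784] xr,yr 0.4272 0.2572 centre x 0.5272
[ 0.09821134  0.07055356 -0.0252802 ]
[ 0.07274267  0.06829566 -0.0252802 ]
```

Call:
{"fn": "jog_arm", "kwargs": {"hand": [0.015,0.015,0.015,0.015,0.015], "travel": [[0.001,0.018,0],[0.001,0.018,0],[0.001,0.018,0],[0.001,0.018,0],[0.001,0.018,0]], "yaw": [0.08,0.14,0.17,0.17,0.17]}}

```text
time_s: 6.45
position: [0.5209, 0.1471, 0.2923]
tool_rot: [[0.708, 0.706, -0.0], [0.706, -0.708, -0.0], [-0.0, 0.0, -1.0]]
ft_force: [-0.1, -1.5, -5.3]
grip_width: 0.0252
gripper_force: 51.1
```

Call:
{"fn": "jog_arm", "kwargs": {"hand": [0.015,0.015,0.015,0.015,0.015], "travel": [[0.001,0.018,0],[0.001,0.018,0],[0,0.018,0],[0,0.018,0],[0,0.018,0]], "yaw": [0.17,0.17,0.17,0.17,0.17]}}

```text
time_s: 7.08
position: [0.523, 0.2371, 0.2922]
tool_rot: [[-0.064, 0.998, -0.0], [0.998, 0.064, -0.0], [-0.0, -0.0, -1.0]]
ft_force: [-0.2, -0.8, -5.4]
grip_width: 0.025
gripper_force: 51.1
```

Call:
{"fn": "jog_arm", "kwargs": {"hand": [0.015,0.015,0.015,0.015,0.015], "travel": [[0,0.0035,0],[0,0,0],[0,0,0],[0,0,0],[0,0,0]], "yaw": [0.17,0.17,0.17,0.17,0.17]}}

```text
time_s: 7.7
position: [0.5231, 0.24, 0.2922]
tool_rot: [[-0.792, 0.611, -0.0], [0.611, 0.792, -0.0], [-0.0, -0.0, -1.0]]
ft_force: [-0.3, -0.0, -4.8]
grip_width: 0.0252
gripper_force: 51.1
```

Call:
{"fn": "jog_arm", "kwargs": {"hand": [0.015,0.015,0.015,0.015,0.015], "travel": [[0,0,0],[0,0,0],[0,0,0],[0,0,0],[0,0,0]], "yaw": [0.17,0.17,0.17,0.13,0.086]}}

```text
time_s: 8.32
position: [0.523, 0.24, 0.2922]
tool_rot: [[-0.998, -0.067, -0.0], [-0.067, 0.998, -0.0], [0.0, -0.0, -1.0]]
ft_force: [-0.1, -0.7, -4.8]
grip_width: 0.0254
gripper_force: 51.1
```

Run:
```python
from h import *
s=env.observe();print(s['time_s'],s['position'],s['q'],np.degrees(np.arctan2(s['tool_rot'][1][0],s['tool_rot'][0][0])),s['ft_force'])
im=env.get_image('scene')[:,:,::-1];im2=env.get_image('side')[:,:,::-1]
A=cv2.resize(im[80:200,210:360],(400,320),interpolation=cv2.INTER_CUBIC);B=cv2.resize(im2[170:310,180:330],(400,320),interpolation=cv2.INTER_CUBIC)
cv2.imwrite('pics/c3.png',np.hstack([A,B]))
```

```text
8.325 [0.52304977 0.23997284 0.29215245] [ 1.28706115e+01  2.29670335e+01  6.52396224e+01 -1.56682759e-02
  9.18091387e+01 -8.09429996e+01] -176.18688338034477 [-0.12316411 -0.74449643 -4.84040211]
```

View pics/c3.png

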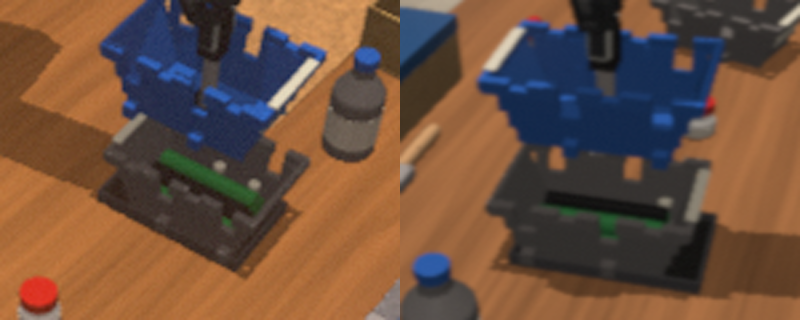

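The blue tote now hangs above the full tote with its white label end towards tray +x, matching the half turn. I'll descend.

Call:
{"fn": "jog_arm", "kwargs": {"hand": [0.015,0.015,0.015,0.015,0.015], "travel": [[0,0.0015,-0.01],[0,0,-0.02],[0,0,-0.02],[0,0,-0.01],[0,0,-0.006]], "yaw": [0,0,0,0,0]}}

```text
time_s: 9.05
position: [0.5227, 0.2423, 0.2258]
tool_rot: [[-0.998, -0.064, -0.0], [-0.064, 0.998, -0.0], [0.0, -0.0, -1.0]]
ft_force: [0.9, 0.6, -4.4]
grip_width: 0.0251
gripper_force: 51.0
```

Call:
{"fn": "jog_arm", "kwargs": {"hand": [0.015,0.015,0.015,0.015,0.015], "travel": [[0,0,-0.003],[0,0,-0.002],[0,0,-0.001],[0,0,-0.001],[0,0,0]], "yaw": [0,0,0,0,0]}}

```text
time_s: 9.68
position: [0.5226, 0.2423, 0.2194]
tool_rot: [[-0.998, -0.064, 0.0], [-0.064, 0.998, 0.0], [-0.0, 0.0, -1.0]]
ft_force: [-0.8, -0.3, -4.6]
grip_width: 0.0259
gripper_force: 51.0
```

Call:
{"fn": "jog_arm", "kwargs": {"hand": [0.015,0.015,0.015,0.015,0.015], "travel": [[0,0,-0.001],[0,0,-0.001],[0,0,-0.0005],[0,0,-0.0005],[0,0,0]], "yaw": [0,0,0,0,0]}}

```text
time_s: 10.3
position: [0.5226, 0.2423, 0.2163]
tool_rot: [[-0.998, -0.064, -0.0], [-0.064, 0.998, -0.0], [0.0, -0.0, -1.0]]
ft_force: [-0.3, 0.1, -4.7]
grip_width: 0.0252
gripper_force: 51.0
```

Call:
{"fn": "jog_arm", "kwargs": {"hand": [0.015,0.015,0.015,0.015,0.015], "travel": [[0,0,-0.0005],[0,0,-0.0005],[0,0,0],[0,0,0],[0,0,0]], "yaw": [0,0,0,0,0]}}

```text
time_s: 10.92
position: [0.5227, 0.2423, 0.2154]
tool_rot: [[-0.998, -0.064, 0.0], [-0.064, 0.998, 0.0], [-0.0, 0.0, -1.0]]
ft_force: [0.4, -0.3, -2.8]
grip_width: 0.0253
gripper_force: 51.5
```

Call:
{"fn": "jog_arm", "kwargs": {"hand": [0.015,0.015,0.015,0.015,0.015], "travel": [[0,0,-0.0005],[0,0,-0.0003],[0,0,0],[0,0,0],[0,0,0]], "yaw": [0,0,0,0,0]}}

```text
time_s: 11.55
position: [0.5227, 0.2424, 0.2146]
tool_rot: [[-0.998, -0.064, 0.0], [-0.064, 0.998, 0.0], [-0.0, 0.0, -1.0]]
ft_force: [0.4, 0.2, -0.0]
grip_width: 0.0252
gripper_force: 51.9
```

Call:
{"fn": "jog_arm", "kwargs": {"hand": [0.015,0.015,0.015,0.015,0.015], "travel": [[-0.0005,0,0],[-0.0005,0,0],[-0.0005,0,0],[0,0,0],[0,0,0]], "yaw": [0,0,0,0,0]}}

```text
time_s: 12.18
position: [0.5214, 0.2423, 0.2147]
tool_rot: [[-0.998, -0.064, 0.001], [-0.064, 0.998, 0.0], [-0.001, 0.0, -1.0]]
ft_force: [3.8, -1.2, 1.5]
grip_width: 0.0255
gripper_force: 51.9
```

Call:
{"fn": "jog_arm", "kwargs": {"hand": [0.015,0.015,0.015,0.015,0.015], "travel": [[-0.0005,0,0],[-0.0005,0,0],[-0.0005,0,0],[0,0,0],[0,0,0]], "yaw": [0,0,0,0,0]}}

```text
time_s: 12.8
position: [0.5197, 0.2424, 0.2147]
tool_rot: [[-0.998, -0.064, 0.0], [-0.064, 0.998, 0.0], [-0.0, 0.0, -1.0]]
ft_force: [3.9, 0.5, 3.5]
grip_width: 0.0254
gripper_force: 52.1
```

Call:
{"fn": "jog_arm", "kwargs": {"hand": [0.015,0.015,0.015,0.015,0.015], "travel": [[0,0,0.0005],[0.001,0,0],[0.001,0,0],[0.001,0,0],[0.0005,0,0]], "yaw": [0,0,0,0,0]}}

```text
time_s: 13.42
position: [0.5226, 0.2424, 0.2146]
tool_rot: [[-0.998, -0.065, -0.002], [-0.065, 0.998, -0.0], [0.002, -0.0, -1.0]]
ft_force: [-2.6, 1.5, 0.7]
grip_width: 0.0251
gripper_force: 51.8
```

Call:
{"fn": "jog_arm", "kwargs": {"hand": [0.015,0.015,0.015,0.015,0.015], "travel": [[0.0005,0,0],[0.0005,0,0],[0.0005,0,0],[0,0,0],[0,0,0]], "yaw": [0,0,0,0,0]}}

```text
time_s: 14.05
position: [0.5247, 0.2422, 0.2148]
tool_rot: [[-0.998, -0.064, -0.0], [-0.064, 0.998, -0.0], [0.0, -0.0, -1.0]]
ft_force: [0.2, 0.0, -4.5]
grip_width: 0.0252
gripper_force: 51.0
```

Call:
{"fn": "jog_arm", "kwargs": {"hand": [0.015,0.015,0.015,0.015,0.015], "travel": [[0.0005,0,-0.0005],[0,0,-0.0005],[0,0,-0.0005],[0,0,0],[0,0,0]], "yaw": [0,0,0,0,0]}}

```text
time_s: 14.68
position: [0.5251, 0.2423, 0.2135]
tool_rot: [[-0.998, -0.064, 0.0], [-0.064, 0.998, 0.0], [-0.0, 0.0, -1.0]]
ft_force: [0.5, 0.9, -5.8]
grip_width: 0.0255
gripper_force: 51.0
```

Run:
```python
from h import *
s=env.observe();print(s['ft_force'],s['wrist_torque'])
```

```text
[ 0.46063062  0.86234051 -5.80361133] [-0.00838602 -0.00503051 -0.00400161]
```

Free. I'll keep going down gently.

Call:
{"fn": "jog_arm", "kwargs": {"hand": [0.015,0.015,0.015,0.015,0.015], "travel": [[0,0,-0.0005],[0,0,-0.0005],[0,0,-0.0005],[0,0,-0.0005],[0,0,0]], "yaw": [0,0,0,0,0]}}

```text
time_s: 15.3
position: [0.5251, 0.2423, 0.2115]
tool_rot: [[-0.998, -0.064, -0.0], [-0.064, 0.998, -0.0], [0.0, -0.0, -1.0]]
ft_force: [-1.1, 0.6, -5.6]
grip_width: 0.0251
gripper_force: 51.0
```

Call:
{"fn": "jog_arm", "kwargs": {"hand": [0.015,0.015,0.015,0.015,0.015], "travel": [[0,0,-0.0005],[0,0,-0.0005],[0,0,-0.0005],[0,0,0],[0,0,0]], "yaw": [0,0,0,0,0]}}

```text
time_s: 15.92
position: [0.5251, 0.2423, 0.21]
tool_rot: [[-0.998, -0.064, -0.0], [-0.064, 0.998, 0.0], [0.0, 0.0, -1.0]]
ft_force: [-0.5, 0.9, -4.1]
grip_width: 0.0253
gripper_force: 51.0
```

Call:
{"fn": "jog_arm", "kwargs": {"hand": [0.015,0.015,0.015,0.015,0.015], "travel": [[0,0,-0.0005],[0,0,-0.0005],[0,0,-0.0005],[0,0,-0.0003],[0,0,0]], "yaw": [0,0,0,0,0]}}

```text
time_s: 16.55
position: [0.5251, 0.2424, 0.2082]
tool_rot: [[-0.998, -0.064, -0.0], [-0.064, 0.998, 0.0], [0.0, 0.0, -1.0]]
ft_force: [-0.2, 0.9, -5.1]
grip_width: 0.0252
gripper_force: 51.0
```

Call:
{"fn": "jog_arm", "kwargs": {"hand": [0.015,0.015,0.015,0.015,0.015], "travel": [[0,0,-0.0003],[0,0,-0.0003],[0,0,0],[0,0,0],[0,0,0]], "yaw": [0,0,0,0,0]}}

```text
time_s: 17.18
position: [0.5252, 0.2423, 0.2077]
tool_rot: [[-0.998, -0.064, 0.0], [-0.064, 0.998, 0.0], [-0.0, 0.0, -1.0]]
ft_force: [0.2, -0.7, -3.3]
grip_width: 0.0254
gripper_force: 51.3
```

Call:
{"fn": "jog_arm", "kwargs": {"hand": [0.015,0.015,0.015,0.015,0.015], "travel": [[0,0,-0.0003],[0,0,0],[0,0,0],[0,0,0],[0,0,0]], "yaw": [0,0,0,0,0], "grip_force": 20}}

```text
time_s: 17.8
position: [0.5252, 0.2423, 0.2074]
tool_rot: [[-0.998, -0.064, 0.0], [-0.064, 0.998, 0.0], [-0.0, 0.0, -1.0]]
ft_force: [-0.1, -1.1, -1.0]
grip_width: 0.0253
gripper_force: 51.5
```

Call:
{"fn": "jog_arm", "kwargs": {"hand": [0.028,0.035,0.05,0.07,0.07], "travel": [[0,0,0],[0,0,0],[0,0,0],[0,0,0],[0,0,0]], "yaw": [0,0,0,0,0]}}

```text
time_s: 18.42
position: [0.5251, 0.2424, 0.2073]
tool_rot: [[-0.998, -0.064, 0.0], [-0.064, 0.998, 0.0], [-0.0, 0.0, -1.0]]
ft_force: [0.3, 0.2, 0.1]
grip_width: 0.0701
gripper_force: 0.0
```

Call:
{"fn": "jog_arm", "kwargs": {"hand": [0.07,0.07,0.07,0.07,0.07], "travel": [[0,0,0.005],[0,0,0.01],[0,0,0.03],[0,0,0.04],[0,0,0.04]], "yaw": [0,0,0,0,0]}}

```text
time_s: 19.05
position: [0.5249, 0.2423, 0.3344]
tool_rot: [[-0.998, -0.064, 0.001], [-0.064, 0.998, 0.0], [-0.001, 0.0, -1.0]]
ft_force: [0.2, -0.1, -0.4]
grip_width: 0.0705
gripper_force: 0.0
```

Run:
```python
from h import *
s=env.observe();print(s['time_s'],s['position'],s['ft_force'])
im=env.get_image('scene')[:,:,::-1];im2=env.get_image('side')[:,:,::-1]
A=cv2.resize(im[80:200,210:360],(400,320),interpolation=cv2.INTER_CUBIC);B=cv2.resize(im2[170:310,180:330],(400,320),interpolation=cv2.INTER_CUBIC)
cv2.imwrite('pics/c4.png',np.hstack([A,B]))
```

```text
19.05 [0.52492134 0.24228738 0.33443666] [ 0.20088291 -0.08854383 -0.36008608]
```

View pics/c4.png

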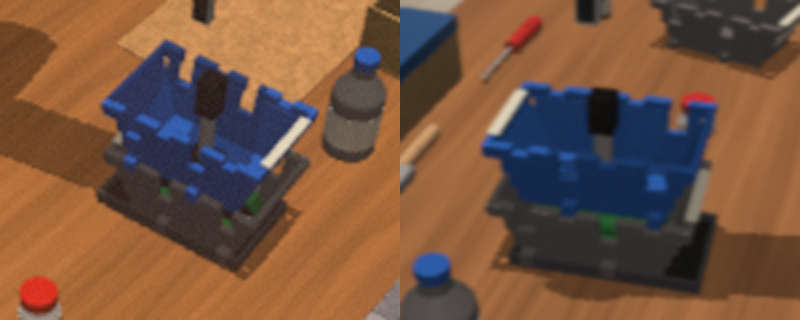

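The blue tote stands level on the full tote with its label end at +x, and the gripper is clear above it. I'll hand it in.

```bash
python3 -c "
from rig import env
print(env.close_job())"
```

```text
the job is handed in; nothing more can be done
None
```

The blue tote was lifted out, turned half a turn, set into the full tote's notches and released; it looked level and fully down in the last pictures, and the job was handed in at about 19 s, with no verdict returned.

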